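# Shut the candied-fruit pan: fold the blue cover over and tuck its tongue under the lip

### The arm

A 7-joint arm with a two-finger parallel gripper is mounted at the origin on the work surface. World frame = base frame: x ahead of the robot, y to its left, z up, the work surface at z = 0. Lengths are in m, angles in rad, forces in N, time in s.
With the tool pointing down it reaches from about 0.35 to 0.775 m from the base axis. Payload 3.1 kg.
Tool frame: the origin (TCP) lies between the finger pads; the fingertips stand 14 mm ahead of it and the grasp point (between the pads) lies 5 mm behind it; z points along the fingers, y is the direction in which the jaws open and shut (so a half turn about z gives the same grasp; the last joint's range is limited). The gripper opens to 85 mm and grips with 20 to 120 N. Pads are 22 mm wide; open, the fingers measure 114 mm over their backs; the gripper's body (76 mm by 85 mm) begins 54 mm behind the grasp point. The pads swing forward as they close: fully open they stand 13 mm farther back than shut.
Start: joints at [-1.338, 0.311, 0.014, 1.512, -0.004, 1.319, -0.027], TCP at [0.149, 0.529, 0.245] pointing down, gripper open.
Joint ranges: [-2.7, 2.7], [-0.3, 1.91], [-1.27, 1.3], [0.12, 2.57], [-1.44, 4.58], [0.2, 2.03], [-3.05, 3.05]. Speed limits (rad/s): [2.79, 2.79, 3.14, 3.14, 3.14, 3.14, 3.14].

### API

Orientations are given as a unit quaternion [w, x, y, z].
In Python, from rig import bot gives the robot as it stands.
- The arm moves only by the tool apply_moves, never from a script. Its argument "deltas" is a list of rows, each an object of numbers: "tx", "ty", "tz": the shift along the tool's x, y, z in cm; "spin": the turn about the tool's z in degrees. In form: [{"tx": .., "ty": .., "tz": .., "spin": ..}, ...]. A call has 1 to 10 rows; each row shifts and turns the pose as measured when the row begins, along the tool's axes as they then stand; what a row does not reach is not made up. A row lasts 1/10 s, in which the tool goes at most 50 mm and 8.59 degrees, less where a joint would pass 70% of its speed; a pose out of reach is approached as far as the arm can. A call is refused whole if a number of a shift passes 5 or a number of a turn 8.59, either way. A call with a gripper value outside its range is refused whole. "fingers" is the closure, from -1 (fully open) to 1 (shut), so that 0 is half open, set as the call begins (left out, the last holds). The fingers move at their own pace and stop on an object; "newtons" is the grip in N (left out, the last holds). Time passes only in rows, so rows that do not move let the fingers close. It gives the time, the measured TCP pose, the force and the opening at its end, in the units of the state.
- bot.observe(): the state, without advancing time (a new reading comes with each control period).
- bot.grab_frame(name): name is "side" or "top"; returns a dict with "img" (480x640x3 uint8, red, green, blue), "camera_matrix" (3x3 intrinsics, pixels), "position" and "attitude" of the camera in the world. Camera axes: x right, y down, z forward; pixel columns grow to the right and rows downward; lengths in m; the calibration is good to about 2 mm. A picture is of the moment at which its call begins. There is no depth.
- bot.close_job(): hands the job in, once; it reports no verdict.
The state is a dict: "clock": time; "q": joint angles; "qvel": joint speeds; "tau": joint torques, N m; "tool_pos": TCP position; "eef_rot": TCP orientation; "ft_force": force on the tool from outside, world axes, zero at the start; "torque": the same for the moment, N m; "finger_gap": finger opening in m.
Only numpy, scipy, OpenCV 4.12 (cv2) and the standard library are available. Lean on these libraries where they do the work, as an engineer would, in place of code of your own. Each camera call takes 0.05 s, during which the arm holds its last target.

### The job

Cover the pan of candied fruit: push its open blue cover over with the fingertips until it lies flat on the pan, then, pressing it down, push it across by its white rib until its tongue is fully home beneath the orange lip, so that the cover stays shut by itself. Do not grasp or lift anything, do not shove the pan about, and leave the jar, cup and spatula where they are. Then move clear.

Things in the scene. Friction and masses are not known exactly. Their poses are not given: they have to be found in the camera images.
- pan: Grey plastic pan of candied fruit, loose on the counter, about 3 kg. 182 (x) x 198 (y) mm over its flange, rim 100 mm high; origin at the centre of its underside, z up. Its +y side carries the cover's hinge, its -y side the orange retaining lip. Steel hinge cheeks stand 20 mm above the rim at the hinge's two ends (x = +-83 mm, y = 48 to 100 mm).
- flap (a joint): Angle of the blue cover, rad: 0 = flat and shut, 1.57 = upright, 2.1 = leaning out over the pan's +y side at its stop. Turns about the pan's x direction. Weakly sprung open (about 0.5 N at the tongue when flat) with some hinge friction: it stays put when well open, but springs up some 35 degrees if let go flat without being tucked.
- pins (a joint): Slide of the cover's hinge pins in their level slots, m: 0 = back, 0.028 = fully across towards the lip (the pan's -y); the whole cover moves with them. Friction 5 N, stays where left. The cover clears the lip as it folds down only while this is below about 0.006; pushed across before it is flat, it lands on top of the lip and must be pushed back.
- flap_hinge (a point): Middle of the cover's hinge axis, 108 mm above the pan's underside, at pan y = +90 mm minus the pin slide. The cover is a rigid blue panel, 90 g, 146 mm wide (pan's x), 4 mm thick, its mid-plane through the axis, reaching 128 mm from it; when shut its upper face is 110 mm above the pan's underside.
- rib (a point): Foot of the white rib on the cover's outer (upper) face: middle of the rib's hinge-side face, 109 mm from the hinge axis. Rib 100 mm long (parallel to the hinge), 6 mm wide, 10 mm high. Between hinge and rib the face is smooth. The point's z axis is the cover's outward normal; its -y axis points from hinge to tongue.
- flap_edge (a point): Middle of the free edge of the cover's tongue (blue, 80 mm wide, 4 mm thick, projects 20 mm beyond the panel), 148 mm from the hinge axis, at mid-thickness.
- lip (a point): Middle of the underside of the orange lip, 114 mm above the pan's underside (4 mm above the shut cover's face), at pan x = 0, y = -88 mm; axes as the pan's. Lip 110 mm long in x; flat roof 4 mm thick from y = -98 to -78 mm, up-flared lead-in to y = -69 mm, its top 123 mm above the pan's underside. At full slide the tongue's edge is at y = -86 mm.
- jar_mid (a point): Amber jar with white cap, 64 mm diameter, 110 mm high, loose; point at its centre. Leave alone.
- cup_mid (a point): White paper cup, 72 mm across its rim, 85 mm high, loose; point at its centre. Leave alone.
- spatula_grip (a point): Spatula lying flat on the counter, loose; point on its handle. Leave alone.

How it is judged:
On the way, in this order (a step that is already met when the one before it is completed fails the run):
1. the cover is folded down nearly flat, not yet slid under the lip (value of joint flap below 0.2 rad and value of joint pins below 0.02 m), for 0.05 s.
2. the tongue is beneath the lip, fully home (value of joint pins above 0.021 m and value of joint flap below 0.06 rad and z of flap_edge in the frame of lip below 0 m and y of flap_edge in the frame of lip below 0.008 m), for 0.2 s.
At the end, for the whole second after the job is handed in: The cover lies flat (under 0.06 rad) and is slid across by more than 21 mm of its 28 mm, its tongue's edge below the lip's underside and beneath its roof, at rest and held by the lip alone; the pan stands level within 40 mm of its start, jar, cup and spatula within 30 mm of theirs (all of step 2 and velocity of joint flap below 0.05 rad/s and linear speed of pan below 0.02 m/s and angle between pan's own z axis and vertical below 0.05 rad and distance of pan from where it was at the start of the episode below 0.04 m and distance of each of jar_mid, cup_mid, spatula_grip from where it was at the start of the episode below 0.03 m); the robot touches nothing.
It fails at once if the pan is lifted, tipped or shoved more than 40 mm (height (world z) of pan above 0.012 m or angle between pan's own z axis and vertical above 0.12 rad or distance of pan from where it was at the start of the episode above 0.04 m).
It fails at once if the jar is lifted or disturbed (moved more than 30 mm) (distance of jar_mid from where it was at the start of the episode above 0.03 m).
It fails at once if the paper cup is lifted or disturbed (moved more than 30 mm) (distance of cup_mid from where it was at the start of the episode above 0.03 m).
It fails at once if the spatula is lifted or disturbed (moved more than 30 mm) (distance of spatula_grip from where it was at the start of the episode above 0.03 m).
It also fails if it takes over 38 s, if anything falls off the work surface, if the arm or the gripper's body presses on something with over 40 N, if the wrist force passes 120 N, or if a joint passes its speed limit or range.

## Working session

There is one attempt and no reset: what is moved stays moved. The work goes in short steps, Python scripts to look and compute and a tool call to move; the robot and the scene stay as the last step left them, time stands still between calls to the robot, and variables do not carry over. Pictures are saved under pics/ and viewed, and the job is handed in when it is done.

Besides the shell and the picture viewer there is one more tool, called after "Call:" as name(argument=value, ...), one argument or row to a line, values as JSON. apply_moves: Moves the arm, as the interface text tells. Its arguments: {"type":"object","properties":{"deltas":{"type":"array","items":{"type":"object","properties":{"tx":{"type":"number"},"ty":{"type":"number"},"tz":{"type":"number"},"spin":{"type":"number"}}}},"fingers":{"type":"number"},"newtons":{"type":"number"}},"required":["deltas"]}

```bash
mkdir -p pics; ls; python3 - <<'E'
from rig import bot
import cv2,json,pickle
s=bot.observe();print(s)
d={}
for n in("side","top"):
    f=bot.grab_frame(n);d[n]=f;print(n,f["camera_matrix"],f["position"],f["attitude"])
    cv2.imwrite(f"pics/{n}0.png",f["img"][:,:,::-1])
pickle.dump(d,open("f0.pkl","wb"))
E
```

```text
pics
{'clock': 0.0, 'q': array([-1.33768941,  0.31173188,  0.01400551,  1.5130721 , -0.00438874,
        1.31918955, -0.02722992]), 'qvel': array([ 0.00118129,  0.00062359,  0.00038464, -0.00227299, -0.00044653,
       -0.00018274,  0.00153181]), 'tau': array([-5.04462714e-04, -3.79916704e+01,  1.45760248e-01, -2.30593389e+01,
        1.20897638e-02,  1.32922709e-02, -1.42808321e-05]), 'tool_pos': array([0.14905664, 0.52868948, 0.24421158]), 'eef_rot': array([-1.06648580e-04,  1.36953218e-01,  9.90576807e-01, -1.18036163e-03]), 'ft_force': array([-0.32491349, -0.60952317, -0.54700364]), 'torque': array([-0.00408872,  0.02601839, -0.03591642]), 'finger_gap': 0.08522352130337872}
side [[605.63952141   0.         325.50544493]
 [  0.         605.63952141 241.70750302]
 [  0.           0.           1.        ]] [-0.05821279 -0.74888594  1.16526807] [-0.34710635  0.88602234 -0.28492641  0.11531925]
top [[584.25891344   0.         315.48770267]
 [  0.         584.25891344 241.07454682]
 [  0.           0.           1.        ]] [0.36223278 0.04132858 1.18122794] [-0.04310186  0.71549802 -0.69586761  0.04441935]
```

View pics/side0.png

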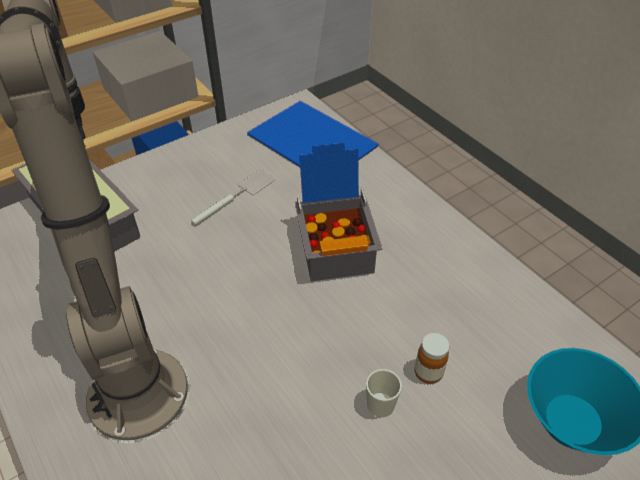

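View pics/top0.png

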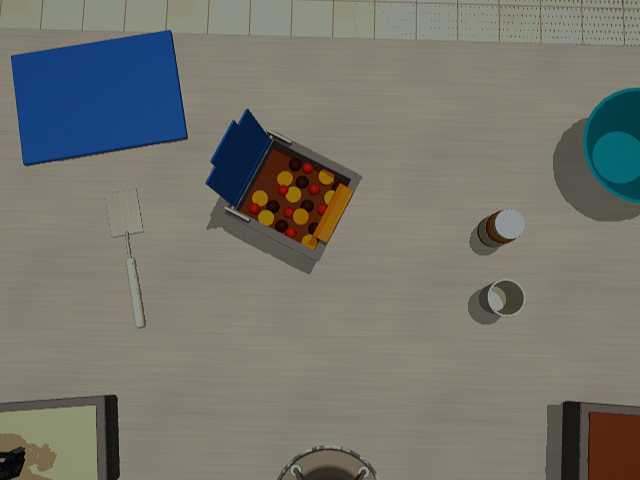

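The top view shows the pan centred near (295,195). Its hinge faces upper-left and its orange lip is at lower-right. The cup (505,298) and jar (505,228) are well off to the right, and the spatula (135,260) is to the left. I'll zoom in to get corners.

```bash
python3 - <<'E'
import cv2,pickle
d=pickle.load(open("f0.pkl","rb"))
for n,(x,y,w,h) in {"top":(195,100,180,180),"side":(280,135,120,150)}.items():
    k=600/h if h>w else 600/w
    k=int(k)
    im=d[n]["img"][y:y+h,x:x+w,::-1]
    im=cv2.resize(im,None,fx=k,fy=k,interpolation=cv2.INTER_CUBIC)
    for i in range(0,w,20): cv2.putText(im,str(x+i),(i*k,10),0,.35,(255,255,255),1);cv2.line(im,(i*k,12),(i*k,18),(255,255,255),1)
    for i in range(20,h,20): cv2.putText(im,str(y+i),(0,i*k+4),0,.35,(255,255,255),1);cv2.line(im,(26,i*k),(32,i*k),(255,255,255),1)
    cv2.imwrite(f"pics/{n}z.png",im);print(im.shape)
E
```

```text
(540, 540, 3)
(600, 480, 3)
```

View pics/topz.png

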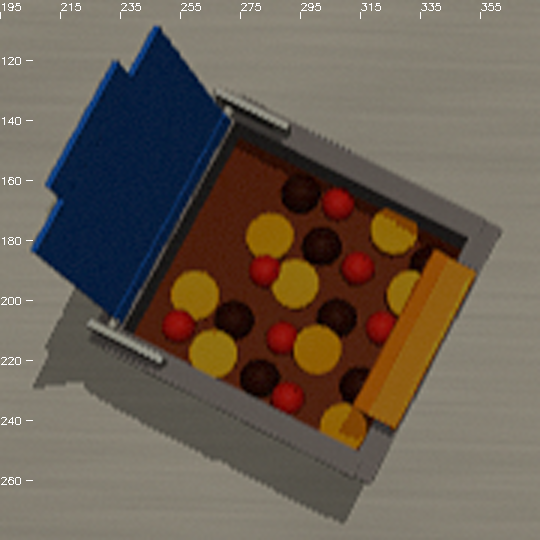

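View pics/sidez.png

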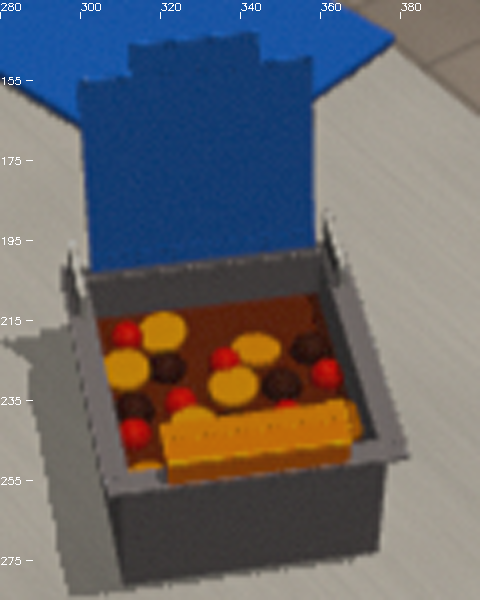

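```bash
cat > fit.py <<'E'
import numpy as np,pickle
from scipy.optimize import least_squares
from scipy.spatial.transform import Rotation as R
def proj(f,P):
    q=f["attitude"];r=R.from_quat([q[1],q[2],q[3],q[0]])
    c=r.inv().apply(np.atleast_2d(P)-f["position"]);K=f["camera_matrix"]
    h=c@K.T;return h[:,:2]/h[:,2:]
E
python3 - <<'E'
from fit import *
d=pickle.load(open("f0.pkl","rb"))
tz=lambda x,y:(195+x/3,100+y/3)
sz=lambda x,y:(280+x/4,135+y/4)
fixed=[("top",(91,-99,100),tz(500,230)),("top",(-91,-99,100),tz(368,482)),
("top",(55,-98,118),tz(474,268)),("top",(-55,-98,118),tz(392,428)),("top",(55,-69,123),tz(433,250)),("top",(-55,-69,123),tz(354,408)),
("side",(-91,-99,100),sz(107,495)),("side",(91,-99,100),sz(408,458))]
fl=[("side",(-73,128),sz(80,80)),("side",(73,128),sz(312,57)),("side",(-40,148),sz(130,45)),("side",(40,148),sz(259,33)),
("top",(73,128),tz(156,27)),("top",(-73,128),tz(33,248)),("top",(40,148),tz(113,62)),("top",(-40,148),tz(47,185))]
def res(p,full=False):
    X,Y,a,th,pin=p;o=[]
    Rz=R.from_euler("z",a)
    for n,P,uv in fixed: o.append(proj(d[n],Rz.apply(np.array(P)/1000)+[X,Y,0])[0]-uv)
    for n,(x,r),uv in fl:
        P=[x/1000,.09-pin-r/1000*np.cos(th),.108+r/1000*np.sin(th)]
        o.append(proj(d[n],Rz.apply(P)+[X,Y,0])[0]-uv)
    return np.array(o) if full else np.concatenate(o)
s=least_squares(res,[.45,.05,-.49,2,0],x_scale=[.01,.01,.1,.1,.01])
print(s.x,np.degrees(s.x[2]));print(res(s.x,True).round(1))
E
```

```text
[ 0.58489584  0.08491309 -0.45546017  1.96030626  0.01730796] -26.095945699050112
[[ 0.7 -0.5]
 [ 0.   0.4]
 [ 0.8  1.1]
 [ 0.7 -0.1]
 [ 0.7 -0.6]
 [-0.6 -1.1]
 [-0.9 -1.3]
 [-0.5 -1.4]
 [-1.   0.4]
 [-0.4  0.1]
 [-0.7 -0.2]
 [-0.6 -0.5]
 [ 1.  -0.3]
 [ 0.2  0.8]
 [ 0.5 -0.9]
 [-0.9 -0.2]]
```

```bash
cat > ov.py <<'E'
from fit import *
import cv2
def overlay(d,n,box,k,p,out):
    x,y,w,h=box;X,Y,a,th,pin=p;f=d[n]
    im=cv2.resize(np.ascontiguousarray(f["img"][y:y+h,x:x+w,::-1]),None,fx=k,fy=k,interpolation=cv2.INTER_CUBIC)
    Rz=R.from_euler("z",a)
    def dr(L,c):
        uv=proj(f,Rz.apply(np.array(L)/1000)+[X,Y,0]);uv=((uv-[x-.5,y-.5])*k).round().astype(int)
        cv2.polylines(im,[uv],False,c,1)
    dr([(91,-99,100),(-91,-99,100),(-91,99,100),(91,99,100),(91,-99,100)],(0,255,0))
    for s in(-83,83): dr([(s,48,100),(s,48,120),(s,100,120),(s,100,100)],(255,255,0))
    dr([(55,-98,118),(-55,-98,118),(-55,-78,118),(-55,-69,123),(55,-69,123),(55,-78,118),(55,-98,118)],(0,255,255))
    F=lambda u,r,o=0:(u,90-pin*1000-r*np.cos(th)+o*np.sin(th),108+r*np.sin(th)+o*np.cos(th))
    dr([F(73,0),F(73,128),F(40,128),F(40,148),F(-40,148),F(-40,128),F(-73,128),F(-73,0),F(73,0)],(255,0,255))
    dr([F(50,109,2),F(-50,109,2),F(-50,109,12),F(50,109,12),F(50,109,2)],(255,255,255))
    cv2.imwrite(out,im)
E
python3 - <<'E'
from ov import *
d=pickle.load(open("f0.pkl","rb"))
p=[0.5849,0.0849,-.4555,1.960,.0173]
overlay(d,"top",(195,100,180,180),3,p,"pics/ot1.png")
overlay(d,"side",(280,135,120,150),4,p,"pics/os1.png")
E
```

```text
(no output)
```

View pics/ot1.png

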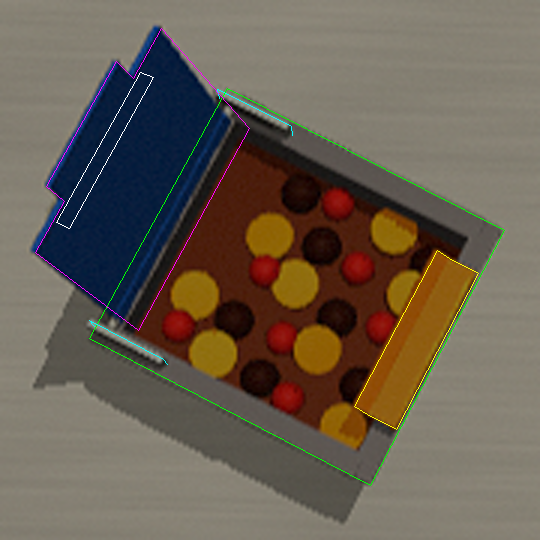

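View pics/os1.png

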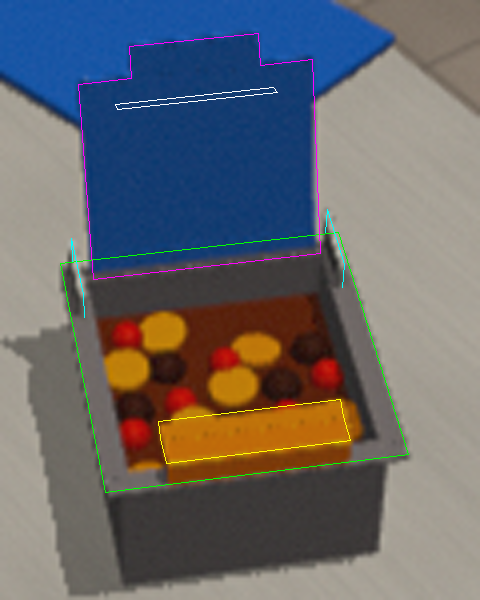

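```bash
python3 - <<'E'
from ov import *
d=pickle.load(open("f0.pkl","rb"))
tz=lambda x,y:(195+x/3-.3,100+y/3-.3)
sz=lambda x,y:(280+x/4-.3,135+y/4-.3)
fixed=[("top",(91,-99,100),tz(500,230)),("top",(-91,-99,100),tz(368,482)),
("top",(55,-98,118),tz(474,268)),("top",(-55,-98,118),tz(392,428)),("top",(55,-69,123),tz(433,250)),("top",(-55,-69,123),tz(354,408)),
("side",(-91,-99,100),sz(107,495)),("side",(91,-99,100),sz(408,458)),
("side",(-55,-98,118),sz(168,467)),("side",(55,-98,118),sz(352,444)),("side",(-55,-69,123),sz(162,426)),("side",(55,-69,123),sz(344,400)),
("top",(83,100,120),tz(217,92)),("top",(83,48,120),tz(289,128)),("top",(-83,100,120),tz(90,321)),("top",(-83,48,120),tz(162,361)),
("side",(83,100,120),sz(328,212)),("side",(-83,100,120),sz(70,249))]
fl=[("side",(-73,128),sz(80,80)),("side",(73,128),sz(312,57)),("side",(-40,148),sz(130,45)),("side",(40,148),sz(259,33)),
("top",(73,128),tz(156,27)),("top",(-73,128),tz(33,248)),("top",(40,148),tz(113,62)),("top",(-40,148),tz(47,185)),
("side",(-73,0),sz(92,271)),("side",(73,0),sz(318,247)),("top",(73,0),tz(234,120)),("top",(-73,0),tz(115,325))]
def res(p,full=False):
    X,Y,a,th,pin,r0,*of=p;o=[];of={"top":np.array(of[:2]),"side":np.array(of[2:])}
    Rz=R.from_euler("z",a)
    for n,P,uv in fixed: o.append(proj(d[n],Rz.apply(np.array(P)/1000)+[X,Y,0])[0]-uv-of[n])
    for n,(x,r),uv in fl:
        r=r/1000 if r else r0
        P=[x/1000,.09-pin-r*np.cos(th),.108+r*np.sin(th)]
        o.append(proj(d[n],Rz.apply(P)+[X,Y,0])[0]-uv-of[n])
    return np.array(o) if full else np.concatenate(o+[np.array(p[6:])/.7,[r0/.004]])
s=least_squares(res,[.58,.085,-.45,2,0,0]+[0]*4,x_scale=[.01,.01,.1,.1,.01,.01,1,1,1,1])
C=np.linalg.inv(s.jac.T@s.jac)**1 if 0 else np.linalg.inv(s.jac.T@s.jac)
print(s.x.round(4),np.degrees(s.x[2]));print((np.sqrt(np.diag(C))*.7).round(4));print(res(s.x,True).round(1).tolist())
p=s.x[:5]
overlay(d,"top",(195,100,180,180),3,p,"pics/ot2.png")
overlay(d,"side",(280,135,120,150),4,p,"pics/os2.png")
E
```

```text
[ 5.8450e-01  8.4400e-02 -4.5110e-01  1.8636e+00  5.3000e-03 -1.0000e-03
  6.1590e-01 -1.1310e-01 -5.0760e-01 -9.1500e-01] -25.848346202438705
[0.0008 0.0008 0.0023 0.0118 0.0013 0.0017 0.4255 0.4155 0.322  0.2732]
[[0.6, -0.2], [0.3, 0.9], [0.8, 1.5], [0.9, 0.4], [0.7, -0.2], [-0.4, -0.5], [0.1, 0.2], [0.5, -0.1], [-0.1, -0.1], [0.0, -0.2], [-0.6, -0.3], [-0.5, 0.5], [-0.8, -0.9], [-0.3, -0.5], [-0.8, 0.1], [0.1, -0.4], [-0.1, 0.1], [0.5, -1.8], [-0.5, 0.4], [0.2, -0.0], [-0.0, 0.1], [0.1, -0.3], [0.2, -0.5], [-0.5, 1.1], [0.7, -0.6], [-0.7, 0.4], [-0.1, 0.1], [-0.4, -0.4], [-1.2, 0.1], [1.8, -0.8]]
```

View pics/ot2.png

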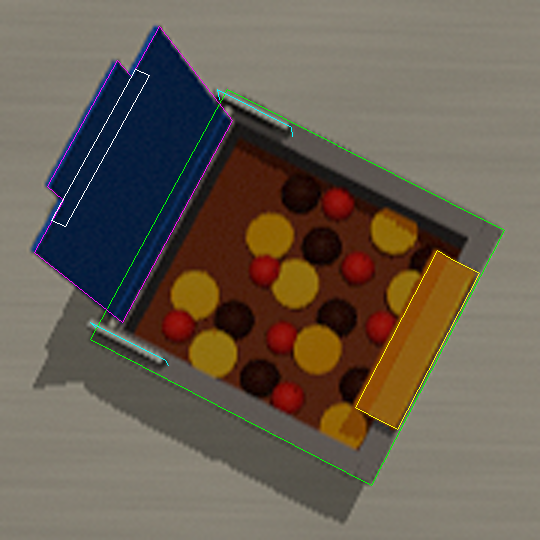

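Only a small slide is present: pan at (0.5845, 0.0844), yaw −25.9°, flap ≈1.86 rad, pins ≈3–5 mm. The residuals are about 1 px. The next move shuts the fingers, aligns the tool y axis with the pan's y axis, and goes round behind the cover.

Call:
apply_moves(
  deltas=[
    {"spin": 5,"tx": -1},
    {"spin": 5.1,"tx": -3},
    {"tx": -5},
    {"tx": -5},
    {"tx": -5},
    {"tx": -5},
    {"tx": -5},
    {"tx": -5},
    {"tx": -5},
  ],
  fingers=1,
  newtons=80,
)

```text
schema error: expected keys tx, ty, tz, spin
```

```bash
cat > st.py <<'E'
from fit import *
from rig import bot
P0=np.array([.5845,.0844,0]);A=-.4511
def st():
    s=bot.observe();q=s["eef_rot"];r=R.from_quat([q[1],q[2],q[3],q[0]])
    Rz=R.from_euler("z",A).inv()
    p=Rz.apply(s["tool_pos"]-P0)*1000
    M=Rz.as_matrix()@r.as_matrix()
    print("t",s["clock"],"tcp pan mm",p.round(1),"tip z",(p[2]-14).round(1),"F pan",Rz.apply(s["ft_force"]).round(1),"gap",round(s["finger_gap"],4))
    print("tool y ang rel pan y deg",np.degrees(np.arctan2(-M[0,1],M[1,1])).round(2),"tilt",M[:,2].round(3),"q",s["q"].round(2))
    return s
E
python3 -c "from st import *;st()"
```

```text
t 0.1 tcp pan mm [-585.6  210.1  244.3] tip z 230.3 F pan [ 0.1  0.5 -0.6] gap 0.0856
tool y ang rel pan y deg 10.11 tilt [ 0.    -0.002 -1.   ] q [-1.34  0.31  0.01  1.51 -0.    1.32 -0.03]
```

Call:
apply_moves(
  deltas=[
    {"tx": -1,"ty": 0,"tz": 0,"spin": 5},
    {"tx": -3,"ty": 0,"tz": 0,"spin": 5.1},
    {"tx": -5,"ty": 0,"tz": 0,"spin": 0},
    {"tx": -5,"ty": 0,"tz": 0,"spin": 0},
    {"tx": -5,"ty": 0,"tz": 0,"spin": 0},
    {"tx": -5,"ty": 0,"tz": 0,"spin": 0},
    {"tx": -5,"ty": 0,"tz": 0,"spin": 0},
    {"tx": -5,"ty": 0,"tz": 0,"spin": 0},
    {"tx": -5,"ty": 0,"tz": 0,"spin": 0},
  ],
  fingers=1,
  newtons=80,
)

```text
clock: 1.0
tool_pos: [0.495, 0.367, 0.2366]
eef_rot: [-0.006, 0.214, 0.977, -0.004]
ft_force: [0.3, 1.0, 0.5]
finger_gap: 0.0
```

```bash
python3 -c "from st import *;st()"
```

```text
t 1.0 tcp pan mm [-203.8  215.3  236.6] tip z 222.6 F pan [-0.2  1.   0.5] gap 0.0
tool y ang rel pan y deg 1.09 tilt [-0.009 -0.011 -1.   ] q [-0.8   0.47  0.21  1.32 -0.1   1.38  0.55]
```

Call:
apply_moves(
  deltas=[
    {"tx": -5,"ty": 0,"tz": 0,"spin": 1},
    {"tx": -5,"ty": 0,"tz": 0,"spin": 0},
    {"tx": -5,"ty": 0,"tz": 0,"spin": 0},
    {"tx": -4,"ty": 0,"tz": 0,"spin": 0},
    {"tx": -1,"ty": 0,"tz": 0,"spin": 0},
    {"tx": 0,"ty": 0,"tz": 0,"spin": 0},
  ],
)

```text
clock: 1.6
tool_pos: [0.6823, 0.2685, 0.2267]
eef_rot: [-0.007, 0.229, 0.973, -0.01]
ft_force: [-0.1, 1.2, 0.8]
finger_gap: -0.0003
```

```bash
python3 - <<'E'
from st import *
import cv2
st()
d={}
for n in("side","top"):
    f=bot.grab_frame(n);d[n]=f
pickle.dump(d,open("f1.pkl","wb"))
from ov import overlay
p=[.5845,.0844,-.4511,1.8636,.0053]
overlay(d,"side",(270,65,130,220),3,p,"pics/s1.png")
E
```

```text
t 1.6 tcp pan mm [  7.8 208.4 226.7] tip z 212.7 F pan [-0.7  1.1  0.8] gap -0.0003
tool y ang rel pan y deg -0.64 tilt [-0.01  -0.023 -1.   ] q [-0.51  0.76  0.25  0.87 -0.16  1.55  0.79]
```

View pics/s1.png

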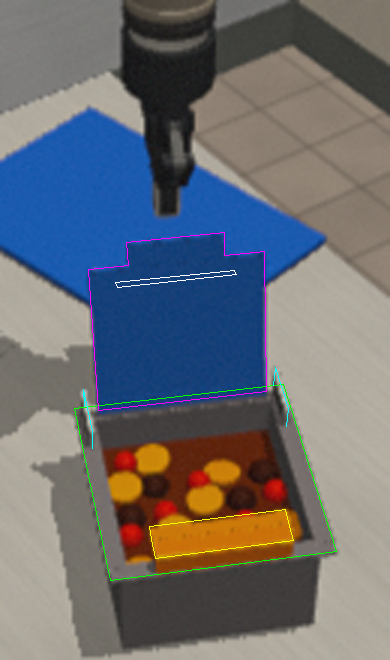

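The view shows the shut fingertips right behind the tongue's centre (tip at about (167,213) in the crop) with nothing touching. I'll approach and begin the push.

Call:
apply_moves(
  deltas=[
    {"tx": 0.3,"ty": -2,"tz": -0.2,"spin": -0.6},
    {"tx": 0.2,"ty": -2,"tz": -0.2,"spin": 0},
    {"tx": 0,"ty": -2,"tz": 0,"spin": 0},
    {"tx": 0,"ty": -1,"tz": 0,"spin": 0},
    {"tx": 0,"ty": -1,"tz": 0,"spin": 0},
    {"tx": 0,"ty": -1,"tz": 0,"spin": 0},
    {"tx": 0,"ty": -1,"tz": 0.2,"spin": 0},
    {"tx": 0,"ty": -1,"tz": 0.3,"spin": 0},
  ],
)

```text
clock: 2.5
tool_pos: [0.6153, 0.1898, 0.2314]
eef_rot: [-0.011, 0.208, 0.978, -0.002]
ft_force: [-0.1, 0.6, 0.4]
finger_gap: 0.0003
```

```bash
python3 - <<'E'
from st import *
st()
E
```

```text
t 2.5 tcp pan mm [-18.2 108.3 231.4] tip z 217.4 F pan [-0.4  0.5  0.4] gap 0.0003
tool y ang rel pan y deg 1.79 tilt [-0.02 -0.01 -1.  ] q [-0.47  0.54  0.25  1.23 -0.13  1.41  0.92]
```

Call:
apply_moves(
  deltas=[
    {"tx": -0.6,"ty": -0.5,"tz": 0.7,"spin": 1},
    {"tx": -0.6,"ty": -0.5,"tz": 0.7,"spin": 0.8},
    {"tx": -0.6,"ty": -0.5,"tz": 0.7,"spin": 0},
    {"tx": 0,"ty": -1,"tz": 0.4,"spin": 0},
    {"tx": 0,"ty": -1,"tz": 0.4,"spin": 0},
  ],
)

```text
clock: 3.0
tool_pos: [0.6127, 0.1761, 0.2312]
eef_rot: [-0.004, 0.211, 0.977, 0.02]
ft_force: [0.5, 0.8, 9.0]
finger_gap: -0.0
```

```bash
python3 - <<'E'
from st import *
st()
from ov import overlay
d={n:bot.grab_frame(n) for n in("side","top")}
pickle.dump(d,open("f2.pkl","wb"))
overlay(d,"side",(270,65,130,220),3,[.5845,.0844,-.4511,1.22,.0053],"pics/s2.png")
E
```

```text
t 3.0 tcp pan mm [-14.5  94.8 231.2] tip z 217.2 F pan [0.1 0.9 9. ] gap -0.0
tool y ang rel pan y deg 1.42 tilt [-0.017  0.037 -0.999] q [-0.44  0.5   0.25  1.29 -0.16  1.36  0.95]
```

View pics/s2.png

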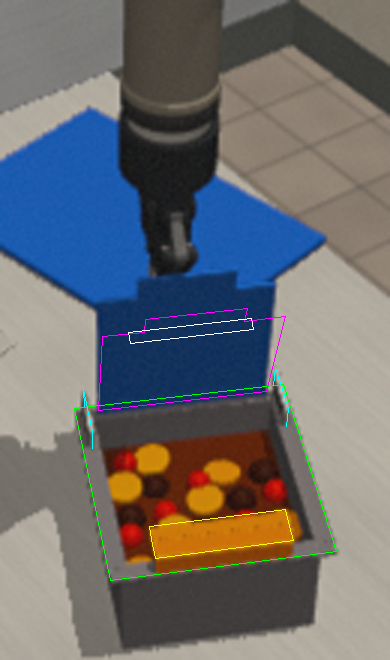

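The 9 N upward force shows the finger knuckle resting on the tongue's top edge; the flap looks about upright. I'll raise the tool and push with just the tips near the tongue.

Call:
apply_moves(
  deltas=[
    {"tx": 0,"ty": 0.2,"tz": -1,"spin": 0},
    {"tx": -0.5,"ty": 0.2,"tz": -1,"spin": 1.4},
    {"tx": -0.5,"ty": 0,"tz": 0,"spin": 0},
  ],
)

```text
clock: 3.4
tool_pos: [0.6212, 0.1764, 0.2546]
eef_rot: [-0.004, 0.222, 0.975, 0.021]
ft_force: [0.2, -0.4, 1.2]
finger_gap: 0.0003
```

```bash
python3 - <<'E'
from st import *
st()
from ov import overlay
d={n:bot.grab_frame(n) for n in("side","top")}
pickle.dump(d,open("f2.pkl","wb"))
overlay(d,"side",(270,65,130,220),3,[.5845,.0844,-.4511,1.5,.0043],"pics/s3.png")
overlay(d,"top",(195,100,180,180),3,[.5845,.0844,-.4511,1.5,.0043],"pics/t3.png")
E
```

```text
t 3.4 tcp pan mm [ -7.1  98.8 254.6] tip z 240.6 F pan [ 0.4 -0.2  1.2] gap 0.0003
tool y ang rel pan y deg 0.12 tilt [-0.018  0.039 -0.999] q [-0.44  0.51  0.25  1.22 -0.17  1.42  0.93]
```

View pics/s3.png

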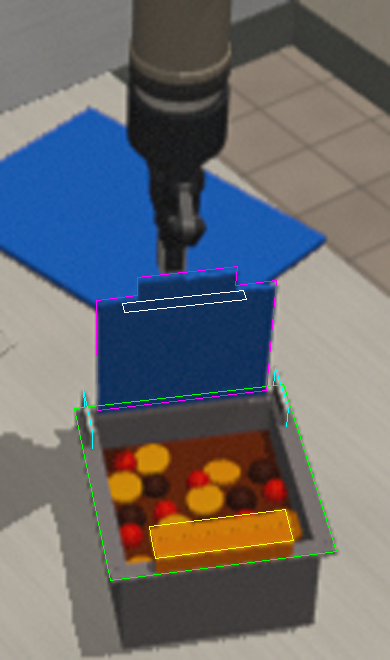

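View pics/t3.png

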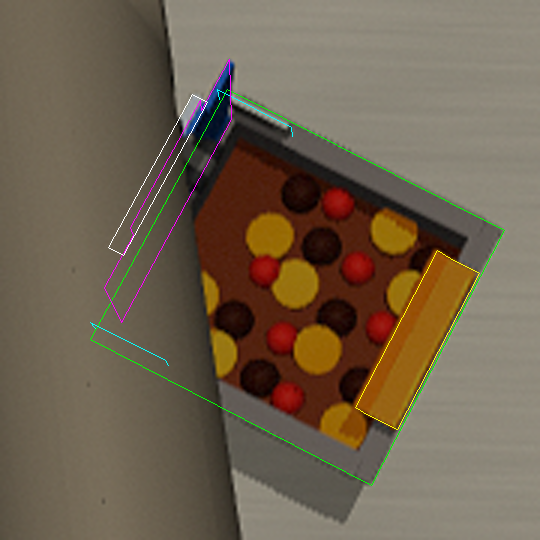

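Flap ≈1.5 rad, and the overlay matches. I'll push along an arc near the tongue down to about 50°.

Call:
apply_moves(
  deltas=[
    {"tx": -0.3,"ty": -1,"tz": 0.2,"spin": 0},
    {"tx": -0.2,"ty": -1,"tz": 0.2,"spin": 0},
    {"tx": 0,"ty": -1,"tz": 0.3,"spin": 0},
    {"tx": 0,"ty": -1,"tz": 0.3,"spin": 0},
    {"tx": 0,"ty": -1,"tz": 0.4,"spin": 0},
    {"tx": 0,"ty": -1,"tz": 0.4,"spin": 0},
  ],
)

```text
clock: 4.1
tool_pos: [0.5958, 0.116, 0.2281]
eef_rot: [-0.008, 0.222, 0.975, 0.019]
ft_force: [-0.2, -0.2, -0.6]
finger_gap: 0.0004
```

```bash
python3 - <<'E'
from st import *
st()
E
```

```text
t 4.1 tcp pan mm [ -3.6  33.4 228.1] tip z 214.1 F pan [-0.1 -0.2 -0.6] gap 0.0004
tool y ang rel pan y deg 0.14 tilt [-0.024  0.034 -0.999] q [-0.37  0.44  0.26  1.38 -0.16  1.33  1.03]
```

Call:
apply_moves(
  deltas=[
    {"tx": -0.2,"ty": 0.5,"tz": -0.8,"spin": 0},
    {"tx": 0,"ty": 2,"tz": -0.2,"spin": 0},
    {"tx": 0,"ty": 1.5,"tz": 0.5,"spin": 0},
    {"tx": 0,"ty": 0,"tz": 1,"spin": 0},
    {"tx": 0,"ty": 0,"tz": 1.3,"spin": 0},
    {"tx": 0,"ty": 0,"tz": 0,"spin": 0},
  ],
)

```text
clock: 4.7
tool_pos: [0.6145, 0.1494, 0.2092]
eef_rot: [-0.009, 0.224, 0.974, 0.018]
ft_force: [-0.1, 0.3, 0.3]
finger_gap: -0.0004
```

```bash
python3 - <<'E'
from st import *
st()
from ov import overlay
d={n:bot.grab_frame(n) for n in("side","top")}
pickle.dump(d,open("f3.pkl","wb"))
overlay(d,"side",(270,65,130,220),3,[.5845,.0844,-.4511,.98,.0043],"pics/s4.png")
overlay(d,"top",(195,100,180,180),3,[.5845,.0844,-.4511,.98,.0043],"pics/t4.png")
E
```

```text
t 4.7 tcp pan mm [ -1.4  71.6 209.2] tip z 195.2 F pan [-0.2  0.2  0.3] gap -0.0004
tool y ang rel pan y deg -0.11 tilt [-0.025  0.031 -0.999] q [-0.41  0.51  0.25  1.33 -0.17  1.32  0.98]
```

View pics/s4.png

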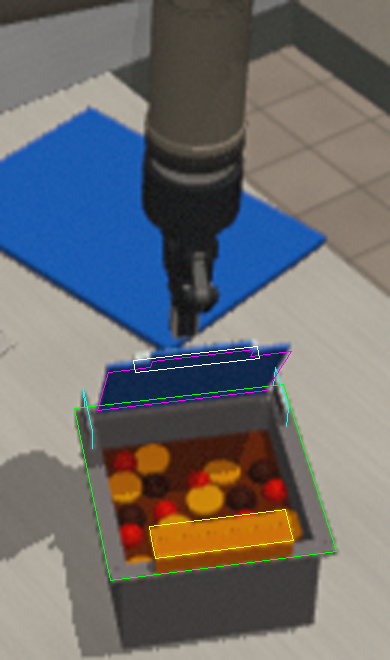

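View pics/t4.png

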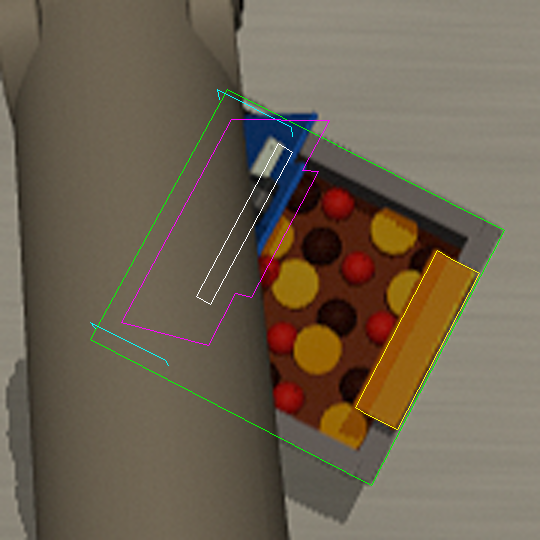

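The cover is at about 62°, slightly above the drawn 56°. The tip sits behind the rib on the hinge side. I'll continue the arc at r ≈ 85 mm.

Call:
apply_moves(
  deltas=[
    {"tx": 0,"ty": -0.7,"tz": 1.1,"spin": 0},
    {"tx": 0,"ty": -1.1,"tz": 0.7,"spin": 0},
    {"tx": 0,"ty": -1.1,"tz": 0.7,"spin": 0},
    {"tx": 0,"ty": -0.7,"tz": 0.9,"spin": 0},
    {"tx": 0,"ty": -0.6,"tz": 0.9,"spin": 0},
  ],
)

```text
clock: 5.3
tool_pos: [0.5991, 0.1116, 0.1695]
eef_rot: [-0.003, 0.225, 0.974, 0.021]
ft_force: [-0.0, -0.0, 1.7]
finger_gap: -0.0002
```

```bash
python3 - <<'E'
from st import *
st()
E
```

```text
t 5.3 tcp pan mm [  1.3  30.9 169.5] tip z 155.5 F pan [-0.  -0.   1.7] gap -0.0002
tool y ang rel pan y deg -0.16 tilt [-0.015  0.039 -0.999] q [-0.37  0.48  0.26  1.48 -0.17  1.2   1.04]
```

Call:
apply_moves(
  deltas=[
    {"tx": 0,"ty": -0.5,"tz": 0.9,"spin": 0},
    {"tx": 0,"ty": -0.4,"tz": 0.9,"spin": 0},
    {"tx": 0,"ty": -0.2,"tz": 0.9,"spin": 0},
    {"tx": 0,"ty": -0.1,"tz": 0.6,"spin": 0},
    {"tx": 0,"ty": 0,"tz": 0.4,"spin": 0},
  ],
)

```text
clock: 5.8
tool_pos: [0.5936, 0.0993, 0.1288]
eef_rot: [-0.003, 0.226, 0.974, 0.02]
ft_force: [-0.3, -1.3, 1.6]
finger_gap: 0.0004
```

```bash
python3 - <<'E'
from st import *
st()
E
```

```text
t 5.8 tcp pan mm [  1.7  17.4 128.8] tip z 114.8 F pan [ 0.2 -1.3  1.6] gap 0.0004
tool y ang rel pan y deg -0.28 tilt [-0.014  0.037 -0.999] q [-0.35  0.5   0.26  1.55 -0.18  1.1   1.07]
```

Call:
apply_moves(
  deltas=[
    {"tx": 0,"ty": 0,"tz": 0.3,"spin": 0},
    {"tx": 0,"ty": 0,"tz": 0.2,"spin": 0},
  ],
)

```text
clock: 6.0
tool_pos: [0.5937, 0.0993, 0.1233]
eef_rot: [-0.003, 0.226, 0.974, 0.019]
ft_force: [-1.6, -2.9, 8.8]
finger_gap: 0.0001
```

```bash
python3 - <<'E'
from st import *
st()
from ov import overlay
d={n:bot.grab_frame(n) for n in("side","top")}
pickle.dump(d,open("f3.pkl","wb"))
for p,k in((.0043,5),):
  overlay(d,"side",(280,135,120,150),4,[.5845,.0844,-.4511,0,p],"pics/s5.png")
  overlay(d,"top",(195,100,180,180),3,[.5845,.0844,-.4511,0,p],"pics/t5.png")
E
```

```text
t 6.0 tcp pan mm [  1.8  17.4 123.3] tip z 109.3 F pan [-0.2 -3.3  8.8] gap 0.0001
tool y ang rel pan y deg -0.26 tilt [-0.014  0.036 -0.999] q [-0.35  0.51  0.25  1.55 -0.18  1.09  1.07]
```

View pics/s5.png

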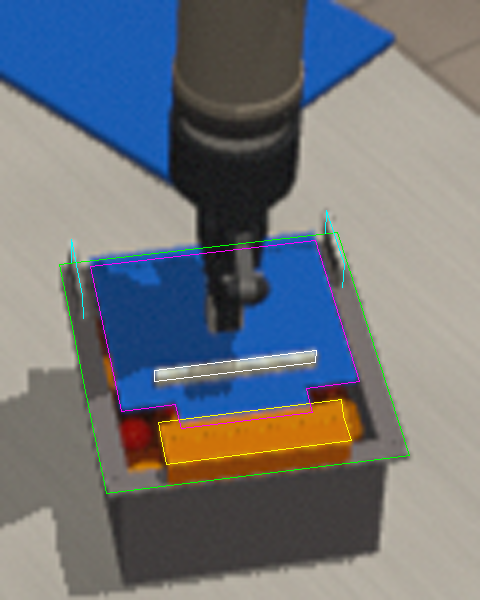

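View pics/t5.png

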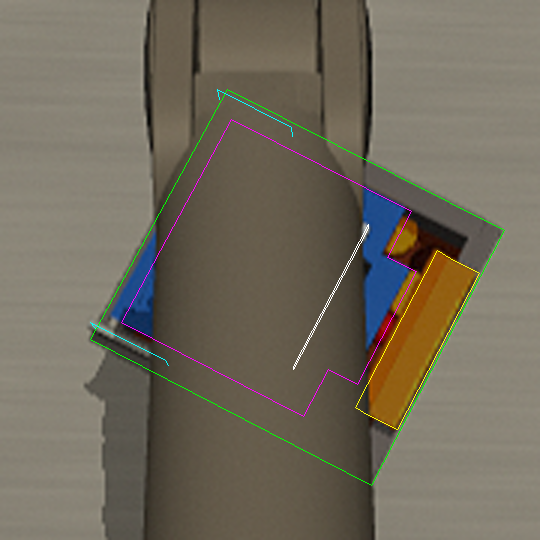

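The cover is flat, with the drawn outline at flap 0. The tongue edge is still short of the lip and the pins are near 0. The next move slides across to the rib with light pressure.

Call:
apply_moves(
  deltas=[
    {"tx": 0,"ty": -0.6,"tz": 0.1,"spin": 0},
    {"tx": 0,"ty": -0.6,"tz": 0.1,"spin": 0},
    {"tx": 0,"ty": -0.6,"tz": 0.1,"spin": 0},
  ],
)

```text
clock: 6.4
tool_pos: [0.5896, 0.0894, 0.1235]
eef_rot: [0.002, 0.223, 0.974, 0.025]
ft_force: [1.4, 3.7, 4.7]
finger_gap: 0.0
```

```bash
python3 - <<'E'
from st import *
st()
E
```

```text
t 6.4 tcp pan mm [  2.4   6.7 123.5] tip z 109.5 F pan [-0.4  3.9  4.7] gap 0.0
tool y ang rel pan y deg 0.04 tilt [-0.008  0.05  -0.999] q [-0.33  0.49  0.25  1.58 -0.19  1.07  1.1 ]
```

Call:
apply_moves(
  deltas=[
    {"tx": 0,"ty": -0.7,"tz": 0.1,"spin": 0},
    {"tx": 0,"ty": -0.7,"tz": 0.1,"spin": 0},
    {"tx": 0,"ty": -0.7,"tz": 0.1,"spin": 0},
  ],
)

```text
clock: 6.7
tool_pos: [0.5841, 0.0756, 0.1231]
eef_rot: [0.006, 0.221, 0.975, 0.031]
ft_force: [0.8, 3.2, 6.4]
finger_gap: -0.0002
```

```bash
python3 - <<'E'
from st import *
st()
from ov import overlay
d={n:bot.grab_frame(n) for n in("side",)}
overlay(d,"side",(280,135,120,150),4,[.5845,.0844,-.4511,0,.0043],"pics/s6.png")
E
```

```text
t 6.7 tcp pan mm [  3.5  -8.1 123.1] tip z 109.1 F pan [-0.7  3.2  6.4] gap -0.0002
tool y ang rel pan y deg 0.28 tilt [-0.002  0.063 -0.998] q [-0.31  0.47  0.25  1.62 -0.19  1.05  1.14]
```

View pics/s6.png

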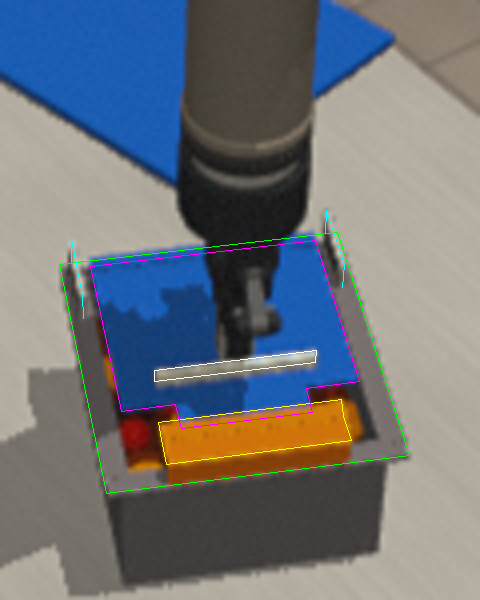

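The cover has not moved yet, and the tip has just about reached the rib. Now I'll push it across.

Call:
apply_moves(
  deltas=[
    {"tx": 0.1,"ty": -1.0,"tz": 0.05,"spin": 0},
    {"tx": 0,"ty": -1.0,"tz": 0.05,"spin": 0},
  ],
)

```text
clock: 6.95
tool_pos: [0.5777, 0.0621, 0.1234]
eef_rot: [0.01, 0.22, 0.975, 0.036]
ft_force: [1.6, 4.8, 5.2]
finger_gap: 0.0002
```

```bash
python3 - <<'E'
from st import *
st()
from ov import overlay
d={n:bot.grab_frame(n) for n in("side",)}
overlay(d,"side",(280,135,120,150),4,[.5845,.0844,-.4511,0,.01],"pics/s7.png")
E
```

```text
t 6.95 tcp pan mm [  3.6 -23.  123.4] tip z 109.4 F pan [-0.7  5.   5.2] gap 0.0002
tool y ang rel pan y deg 0.45 tilt [ 0.004  0.074 -0.997] q [-0.28  0.45  0.25  1.65 -0.2   1.03  1.17]
```

View pics/s7.png

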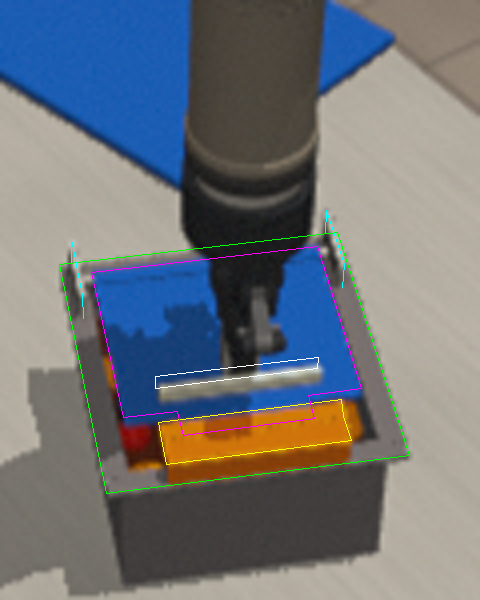

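The rib has moved to about pins 0.018, the tongue is going under the lip, and the pan hasn't moved. I'll continue to the end stop.

Call:
apply_moves(
  deltas=[
    {"tx": 0,"ty": -0.9,"tz": 0.05,"spin": 0},
    {"tx": 0,"ty": -0.7,"tz": 0.1,"spin": 0},
    {"tx": 0,"ty": -0.4,"tz": 0.1,"spin": 0},
  ],
)

```text
clock: 7.3
tool_pos: [0.5721, 0.0503, 0.1229]
eef_rot: [0.014, 0.218, 0.975, 0.042]
ft_force: [2.3, 7.5, 7.2]
finger_gap: 0.0001
```

```bash
python3 - <<'E'
from st import *
st()
from ov import overlay
d={n:bot.grab_frame(n) for n in("side",)}
overlay(d,"side",(280,135,120,150),4,[.5845,.0844,-.4511,0,.028],"pics/s8.png")
E
```

```text
t 7.3 tcp pan mm [  3.7 -36.1 122.9] tip z 108.9 F pan [-1.2  7.8  7.2] gap 0.0001
tool y ang rel pan y deg 0.65 tilt [ 0.007  0.088 -0.996] q [-0.26  0.43  0.25  1.68 -0.21  1.01  1.21]
```

View pics/s8.png

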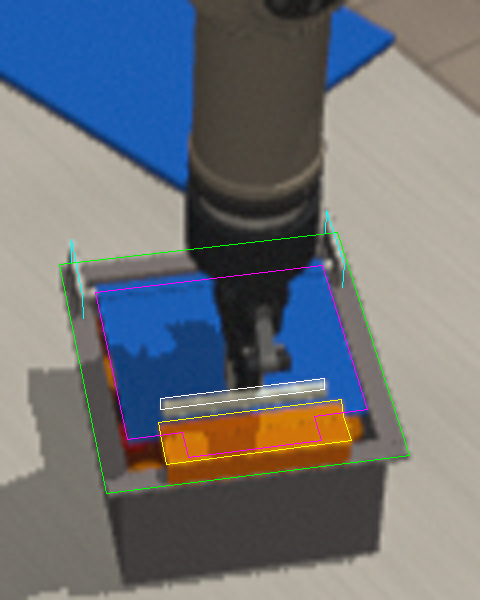

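Call:
apply_moves(
  deltas=[
    {"tx": 0,"ty": -0.4,"tz": 0.05,"spin": 0},
    {"tx": 0,"ty": -0.4,"tz": 0.05,"spin": 0},
    {"tx": 0,"ty": 0,"tz": 0,"spin": 0},
  ],
)

```text
clock: 7.65
tool_pos: [0.5719, 0.051, 0.124]
eef_rot: [0.017, 0.215, 0.975, 0.048]
ft_force: [1.2, -0.4, 2.2]
finger_gap: -0.0
```

```bash
python3 - <<'E'
from st import *
st()
E
```

```text
t 7.65 tcp pan mm [  3.3 -35.5 124. ] tip z 110.0 F pan [1.3 0.2 2.2] gap -0.0
tool y ang rel pan y deg 1.0 tilt [ 0.011  0.102 -0.995] q [-0.25  0.42  0.25  1.69 -0.22  1.    1.22]
```

The push has reached its stop: TCP y no longer advances. I'll lift off gently and move clear.

Call:
apply_moves(
  deltas=[
    {"tx": 0,"ty": 0.1,"tz": -0.4,"spin": 0},
    {"tx": 0,"ty": 0.2,"tz": -1,"spin": 0},
    {"tx": 0,"ty": 0.4,"tz": -3,"spin": 0},
    {"tx": 0,"ty": 0.5,"tz": -4,"spin": 0},
    {"tx": 2,"ty": 2,"tz": -4,"spin": 0},
    {"tx": 4,"ty": 3,"tz": -1,"spin": 0},
    {"tx": 5,"ty": 0,"tz": 0,"spin": 0},
    {"tx": 5,"ty": 0,"tz": 0,"spin": 0},
    {"tx": 5,"ty": 0,"tz": 0,"spin": 0},
    {"tx": 5,"ty": 0,"tz": 0,"spin": 0},
  ],
)

```text
clock: 8.65
tool_pos: [0.3504, 0.1922, 0.2613]
eef_rot: [0.01, 0.23, 0.973, 0.034]
ft_force: [0.2, 1.2, 0.3]
finger_gap: 0.0
```

Call:
apply_moves(
  deltas=[
    {"tx": 5,"ty": 0,"tz": 0,"spin": 0},
    {"tx": 3,"ty": 0,"tz": 0,"spin": 0},
    {"tx": 0,"ty": 0,"tz": 0,"spin": 0},
    {"tx": 0,"ty": 0,"tz": 0,"spin": 0},
  ],
)

```text
clock: 9.05
tool_pos: [0.2706, 0.2244, 0.2595]
eef_rot: [0.009, 0.227, 0.973, 0.029]
ft_force: [0.8, -0.2, -0.4]
finger_gap: -0.0001
```

```bash
python3 - <<'E'
from st import *
import cv2
st()
from ov import overlay
d={n:bot.grab_frame(n) for n in("side","top")}
p=[.5845,.0844,-.4511,0,.028]
overlay(d,"side",(280,135,120,150),4,p,"pics/s9.png")
overlay(d,"top",(195,100,180,180),3,p,"pics/t9.png")
cv2.imwrite("pics/tf.png",d["top"]["img"][:,:,::-1])
E
```

```text
t 9.05 tcp pan mm [-343.5  -10.9  259.5] tip z 245.5 F pan [ 0.8  0.1 -0.4] gap -0.0001
tool y ang rel pan y deg -0.38 tilt [ 0.006  0.06  -0.998] q [-0.7  -0.15 -0.02  1.98 -0.02  1.25  0.4 ]
```

View pics/s9.png

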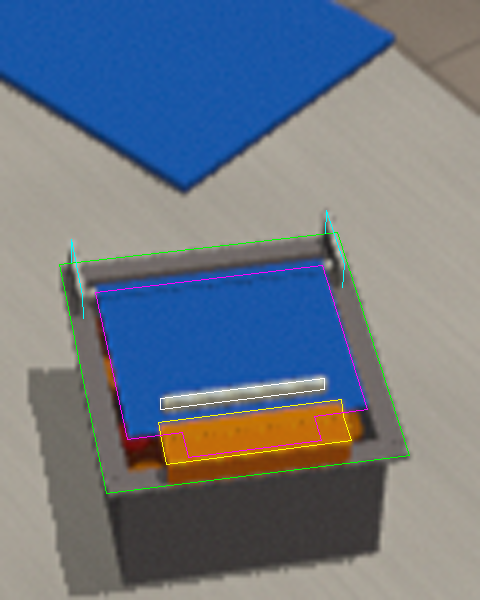

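View pics/t9.png

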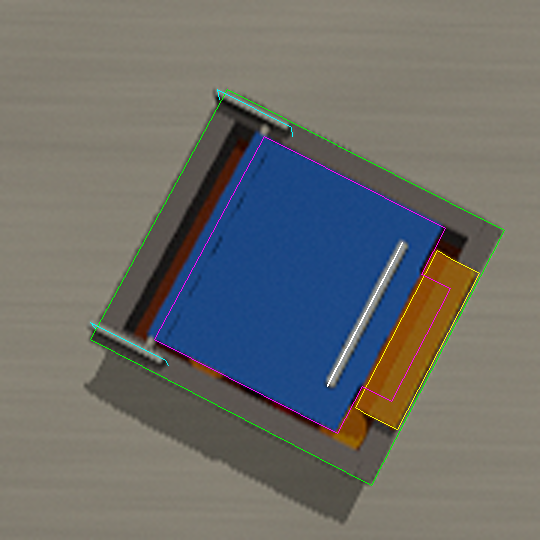

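View pics/tf.png

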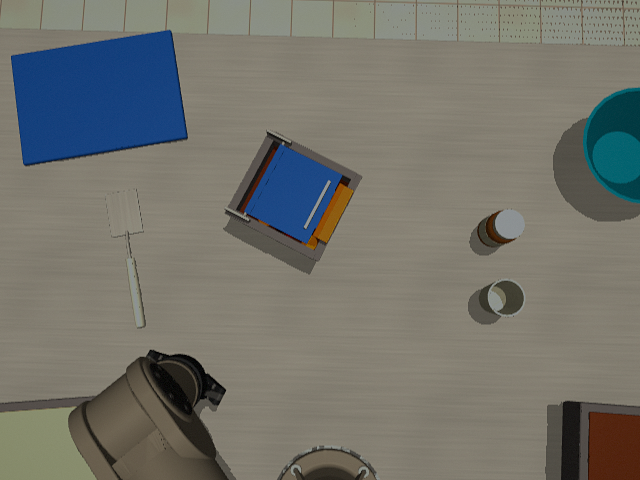

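Flat, tucked, and nothing else has shifted. A quick check on the slide: rib-to-lip distance from both images.

```bash
python3 - <<'E'
from st import *
import cv2
Rz=R.from_euler("z",A)
for n in("top","side"):
    f=bot.grab_frame(n);im=f["img"].astype(int)
    hsv=cv2.cvtColor(f["img"],cv2.COLOR_RGB2HSV)
    box=np.zeros(hsv.shape[:2],bool)
    (box.__setitem__((slice(170,240),slice(290,345))) if n=="top" else box.__setitem__((slice(222,240),slice(312,368))))
    m=box&(hsv[...,1]<60)&(hsv[...,2]>(150 if n=="top" else 140))
    v,u=np.nonzero(m);c=np.array([u.mean(),v.mean()])
    # back-project to z=.119 plane
    q=f["attitude"];r=R.from_quat([q[1],q[2],q[3],q[0]])
    def bp(c,z):
        ray=r.apply(np.linalg.inv(f["camera_matrix"])@[*c,1]);return Rz.inv().apply(f["position"]+ray*(z-f["position"][2])/ray[2]-P0)*1000
    off={"top":np.array([.616,-.113]),"side":np.array([-.51,-.915])}[n]
    y=bp(c+off,.119)  # fit model: proj - uv = off
    print(n,m.sum(),c.round(1),"rib centre pan",y.round(1),"pins mm",(90-112-y[1]).round(1))
st()
E
```

```text
Traceback (most recent call last):
TypeError:  expected 2 arguments, got 1
```

```bash
python3 - <<'E'
from st import *
import cv2
Rz=R.from_euler("z",A)
for n in("top","side"):
    f=bot.grab_frame(n)
    hsv=cv2.cvtColor(f["img"],cv2.COLOR_RGB2HSV)
    box=np.zeros(hsv.shape[:2],bool)
    if n=="top": box[175:235,300:335]=True
    else: box[226:240,318:364]=True
    m=box&(hsv[...,1]<70)&(hsv[...,2]>120)
    v,u=np.nonzero(m);c=np.array([u.mean(),v.mean()])
    q=f["attitude"];r=R.from_quat([q[1],q[2],q[3],q[0]])
    def bp(c,z):
        ray=r.apply(np.linalg.inv(f["camera_matrix"])@[*c,1]);return Rz.inv().apply(f["position"]+ray*(z-f["position"][2])/ray[2]-P0)*1000
    off={"top":np.array([.616,-.113]),"side":np.array([-.51,-.915])}[n]
    y=bp(c+off,.119)
    print(n,m.sum(),c.round(1),"rib centre pan",y.round(1),"pins mm",(90-112-y[1]).round(1))
E
```

```text
top 156 [317.1 204.7] rib centre pan [ -0.  -50.6 119. ] pins mm 28.6
side 150 [342.  233.1] rib centre pan [  2.8 -49.3 119. ] pins mm 27.3
```

Both views give pins of about 27–29 mm, which is fully home. I'm handing in.

```bash
python3 -c "
from rig import bot
print(bot.close_job())"
```

```text
the job is handed in; nothing more can be done
None
```

The cover is shut: I folded it flat with the closed fingertips, then pushed it by its white rib to the end stop so the tongue sits under the orange lip. I moved the arm clear and handed the job in at about 9 s; no verdict was reported.

- **Cover:** after release it stayed flat by itself. The rib position gives a slide of 28.6 mm in the top view and 27.3 mm in the side view, against the 21 mm needed.
- **Pan and other objects:** the pan still matches its starting outline to about a pixel in both views. The jar, cup and spatula look unmoved in the top view.
- **What went wrong:** while the cover was still upright, a finger knuckle rested on the tongue's top edge and pressed it with about 9 N. I raised the tool and pushed nearer the tongue, and saw no lasting effect. Contact also tilted the tool by up to 0.1 rad during the slide, which did no harm. My first fit of the slide (17 mm) was wrong; adding the hinge edge and cheeks to the fit corrected it to about 5 mm before I touched anything.

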